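Lock the specimen carrier for transport

TASK

Get the specimen carrier ready to travel: first press the one open flip cap fully shut on its jar, then swing the carrier's hold-down bar over the jars and press its end down until the orange sprung jaw clips onto the cross pin and the bar is fully home. The other two jars stay shut, and leave the other things on the bench where they are.

Things in the scene. Friction and masses are not known exactly. Their poses are not given: they have to be found in the camera images.
- carrier: fixed specimen carrier: aluminium base plate 110 x 290 x 12 mm (x, y, z), origin at its underside's centre, on the bench; the row of three jars runs along its y. Two steel cheeks at its +y end (94 mm tall, 48 mm across in x) hold the bar's hinge, two at its -y end (78 mm tall) the cross pin. Blue rails (38 mm tall, x = +-27 mm) flank the jars.
- bar (a joint): angle of the steel hold-down bar (24 wide, 10 thick, 224 mm long), rad. 0 = closed on its stop: level over the jars, pointing to the carrier's -y, its upper face 90 mm above the bench, 8 mm over the shut caps. Grows as it swings up; pi/2 = upright; starts at 1.7 to 2.0, leaning out beyond the +y end. Stiff hinge (0.25 N m): it stays where it is left.
- bar_hinge (a point): point on the bar's hinge axis, in the middle of the bar: carrier frame (0, 110, 85) mm. The axis lies along the carrier's x.
- bar_pad (a point): centre of the yellow press pad (24 x 34 mm) on the bar's upper (outer) face, 175 mm from the hinge, 5 mm off the bar's mid-plane; moves with the bar. Going down, the jaw meets the pin at a bar angle of about 0.07 rad; from there to 0 takes about 8 to 12 N here, until the jaw snaps in beneath the pin and holds.
- bar_end (a point): the free end of the bar, 224 mm from the hinge, on its mid-plane.
- jaw (a joint): angle of the orange sprung jaw, rad: 18 mm wide, hinged across the bar's end 229 mm from the bar's hinge, hanging 32 mm down when the bar is closed. 0 = at rest, or clipped beneath the pin; the pin forces it outwards by up to about 0.15 as it rides over. A short release tab sticks out beyond the bar's end, not needed here.
- pin_mid (a point): middle of the dark steel cross pin (10 mm thick, lying along the carrier's x): carrier frame (0, -110, 68) mm
- jar_a: pale, cloudy jar whose red flip cap stands open; 40 mm diameter, held firmly upright, axes parallel to the carrier's. Origin: centre of its underside, 12 mm above the bench; rim 50 mm above that. The jars stand at carrier y = +45, -5 and -55 mm, x = 0; which is where differs.
- jar_b: second jar, same shape, cap shut
- jar_c: third jar, same shape, cap shut
- cap_a (a joint): angle of jar a's cap, rad; 0 = shut (top 72 mm above the bench), starts at 1.7 to 2.0, leaning away from the jar. A disc 43 mm across, 10 mm thick, with a 10 mm tab on the side away from the hinge. Hinge: along the carrier's y, on the +x side of the jar, 23 mm from its axis, 62 mm above the bench; stiff (0.02 N m), the cap stays where it is left.
- cap_b (a joint): the same for jar b; starts shut (0)
- cap_c (a joint): the same for jar c; starts shut (0)
- cap_a_top (a point): centre of the upper (outer) face of cap a, moves with the cap
- amber_bottle: loose amber bottle, 68 mm diameter, 170 mm tall, origin under its centre
- stock_jar: loose white jar with red lid, 72 mm diameter, 75 mm tall, origin under its centre
- stock_jar2: a second one like it
- slide_box: loose blue slide box 90 x 180 x 35 mm, origin under its centre
- brush: loose brush with blue handle, 190 mm long, lying
- beaker: loose glass beaker, 80 mm diameter, 100 mm tall, origin under its centre

How it is judged:
By the outcome, as a careful person would: the job done as asked, in the order asked, and still so for the second after the job is handed in, with the robot touching nothing.
It also fails if it takes over 51 s, if anything falls off the work surface, if the arm or the gripper's body presses on something with over 40 N, if the wrist force passes 120 N, or if a joint passes its speed limit or range.

ROBOT

A 6-joint arm with a two-finger parallel gripper is mounted at the origin on the work surface. World frame = base frame: x ahead of the robot, y to its left, z up, the work surface at z = 0. Lengths are in m, angles in rad, forces in N, time in s.
With the tool pointing down it reaches from about 0.25 to 0.775 m from the base axis. Payload 4 kg.
Tool frame: the origin (TCP) lies midway between the tips of the shut fingers; the grasp point (between the pads) lies 19 mm behind it; z points along the fingers, y is the line along which they close (so a half turn about z gives the same grasp; the last joint's range is limited). The gripper opens to 94 mm and grips with 3 to 60 N. Pads are 16 mm wide; open, the fingers measure 119 mm over their backs; the gripper's body (75 mm by 177 mm) begins 78 mm behind the grasp point.
Start: joints at [1.06, 0.087, 1.371, -0, 1.684, -0.103], TCP at [0.218, 0.505, 0.206] pointing down, gripper open.
Joint ranges: [-3.1, 3.1], [-0.76, 2.03], [0.27, 2.55], [-1.08, 4.22], [0.17, 2.65], [-2.57, 2.57]. Speed limits (rad/s): [2.79, 2.79, 3.14, 3.14, 3.14, 3.14].

INTERFACE

Orientations are given as [roll, pitch, yaw] about the fixed x, y, z axes, in that order (R = Rz(yaw) Ry(pitch) Rx(roll)).
In Python, from bench import robot gives the robot as it stands. The module is installed in compiled form; this text tells all that it offers.
- The arm moves only by the tool arm_command, never from a script. Its argument "targets" is a list of rows, each a list of 4 numbers: the shift along the world's x, y, z as a fraction of full scale, then the turn about the world's z as a fraction of full scale. A call has 1 to 8 rows; each row is the pose to reach, as a shift and turn from the pose commanded when the call began; what a row does not reach only later rows make up. Full scale, the value 1, is 0.5 m for a shift and 120 degrees for a turn. A row lasts 1/12 s, in which the tool goes at most 41.7 mm and 7.16 degrees, less where a joint would pass 70% of its speed; a pose out of reach is approached as far as the arm can. A call with a number of a shift or a turn outside -1 to 1 is refused whole. A call with a gripper value outside its range is refused whole. "claw" is the closure, from 0 (fully open) to 1 (shut), set as the call begins (left out, the last holds). The fingers move at their own pace and stop on an object; the grip force is fixed at half the most. Time passes only in rows, so rows that repeat a pose let the fingers close. It gives the time, the measured TCP pose, the force, the opening and the grip force at its end, in the units of the state.
- robot.get_obs(): the state, without advancing time (a new reading comes with each control period).
- robot.snapshot(name): name is "scene" or "side" or "wrist"; returns the picture (400x640x3 uint8, red, green, blue); there is no depth.
- robot.camera_info(name): a dict with "vfov" (degrees; the focal length in pixels is half the picture's height over the tangent of half this angle, whatever the lens; pixels are square), "cx", "cy" (the principal point, pixels), "extrinsics" (4x4, takes a point from camera to world coordinates); the wrist camera has in their place "T_tool_cam" (4x4, takes a point from camera to tool coordinates, whose origin is the TCP and whose axes are the flange's). Camera axes: x right, y up, looking along -z (the intrinsics and any distortion apply to the point x, -y, -z); pixel columns grow to the right and rows downward; lengths in m; the calibration is good to about 2 mm. The wrist camera is an equidistant fisheye: a pixel r from the principal point sees the ray r / f radians off the axis. A picture is of the moment at which its call begins: read the wrist's pose just before it. camera_info takes no time and is no camera call.
- robot.close_job(): hands the job in; it is judged then, once.
The state is a dict: "time": time; "joint_positions": joint angles; "qvel": joint speeds; "joint_torque": joint torques, N m; "tool_pos": TCP position; "ee_rot": TCP orientation; "wrist_force": force on the tool from outside, world axes, zero at the start; "wrist_torque": the same for the moment, N m; "width": finger opening in m; "finger_force": force on a finger pad.
Only numpy, scipy, OpenCV 4.12 (cv2) and the standard library are available. Lean on these libraries where they do the work, as an engineer would, in place of code of your own. Each camera call takes 0.05 s, during which the arm holds its last target. There are 200 camera calls.

## Working session

There is one attempt and no reset: what is moved stays moved. The work goes in short steps, Python scripts to look and compute and a tool call to move; the robot and the scene stay as the last step left them, time stands still between calls to the robot, and variables do not carry over. Pictures are saved under pics/ and viewed, at most 10 in all, crops included, and the job is handed in when it is done.

Besides the shell and the picture viewer there is one more tool, called after "Request:" as name(argument=value, ...), one argument or row to a line, values as JSON. arm_command: Moves the arm, as the interface text tells. Shift numbers are shares of 0.5 m and turn numbers shares of 120 degrees, none past 1 either way. Its arguments: {"type":"object","properties":{"targets":{"type":"array"},"claw":{"type":"number"}},"required":["targets"]}

```bash
mkdir -p pics; cat > h.py <<'E'
import numpy as np, cv2
from bench import robot
def save(n,f):
    im=robot.snapshot(n); cv2.imwrite(f,im[:,:,::-1]); return im
def ray(n,u,v):
    c=robot.camera_info(n); f=200/np.tan(np.radians(c['vfov'])/2)
    T=np.array(c['extrinsics']); d=T[:3,:3]@np.array([(u-c['cx'])/f,-(v-c['cy'])/f,-1])
    return T[:3,3],d/np.linalg.norm(d)
def onz(n,u,v,z):
    o,d=ray(n,u,v); return o+d*(z-o[2])/d[2]
def proj(n,P):
    c=robot.camera_info(n); f=200/np.tan(np.radians(c['vfov'])/2)
    T=np.array(c['extrinsics']); p=T[:3,:3].T@(np.array(P)-T[:3,3])
    return np.array([c['cx']+f*p[0]/-p[2], c['cy']-f*p[1]/-p[2]])
def tri(n1,p1,n2,p2):
    o1,d1=ray(n1,*p1);o2,d2=ray(n2,*p2)
    t=np.linalg.lstsq(np.array([d1,-d2]).T,o2-o1,rcond=None)[0]
    a=o1+t[0]*d1;b=o2+t[1]*d2; return (a+b)/2,np.linalg.norm(a-b)
E
python3 - <<'E'
from h import *
for n in("scene","side"):
    im=save(n,f"pics/{n}0.png"); print(n,robot.camera_info(n))
o=robot.get_obs(); print(o['tool_pos'],o['ee_rot'],o['wrist_force'],o['time'],o['width'])
E
```

```text
scene {'vfov': 43.31952609945965, 'cx': 329.4117432888928, 'cy': 196.16947414100164, 'extrinsics': array([[ 0.17478753, -0.83127635,  0.52766367,  1.20235848],
       [ 0.98460214,  0.14910155, -0.09125431, -0.09946418],
       [-0.00281792,  0.5354889 ,  0.84453756,  1.13633473],
       [ 0.        ,  0.        ,  0.        ,  1.        ]])}
side {'vfov': 49.67144752671238, 'cx': 321.52697287389896, 'cy': 196.83936352577203, 'extrinsics': array([[ 0.98399663,  0.09992561, -0.14753135,  0.31062246],
       [-0.17804674,  0.51853072, -0.83631648, -1.16848961],
       [-0.0070699 ,  0.84920007,  0.52802392,  0.80377657],
       [ 0.        ,  0.        ,  0.        ,  1.        ]])}
[0.2178986  0.5044584  0.20444879] [-3.13965664e+00 -1.69555215e-04  2.73379399e+00] [-0.12546579  0.37866362 -0.41458075] 0.1 0.09393686984215688
```

View pics/scene0.png

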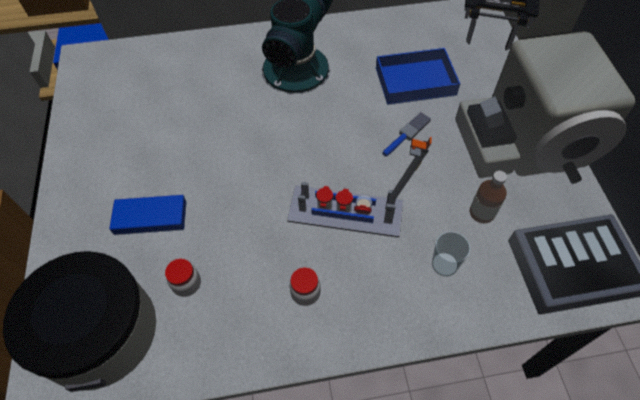

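View pics/side0.png

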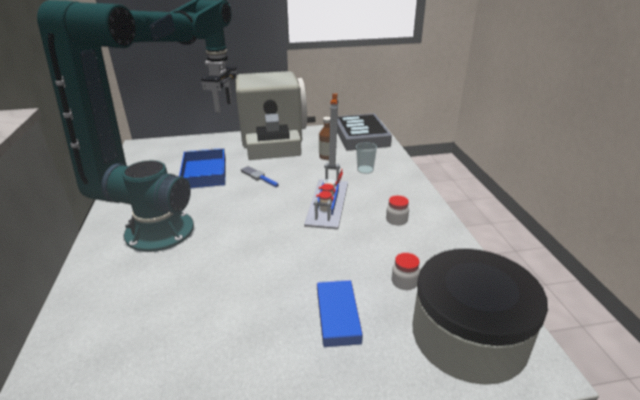

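The scene shows the carrier at about (345,210), with the bar leaning up and right to an orange jaw at (420,146). The open-cap jar looks like the one nearest the hinge, at (364,205). Next I'll crop in on it.

```bash
python3 - <<'E'
from h import *
a=cv2.imread('pics/scene0.png')[125:245,280:440]; b=cv2.imread('pics/side0.png')[85:235,290:370]
a=cv2.resize(a,None,fx=3,fy=3,interpolation=cv2.INTER_CUBIC); b=cv2.resize(b,None,fx=3.8,fy=3.8,interpolation=cv2.INTER_CUBIC)
c=np.zeros((580,790,3),np.uint8); c[:360,:480]=a; c[:570,485:485+304]=b[:570]
cv2.imwrite('pics/crop0.png',c)
E
```

```text
(no output)
```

View pics/crop0.png

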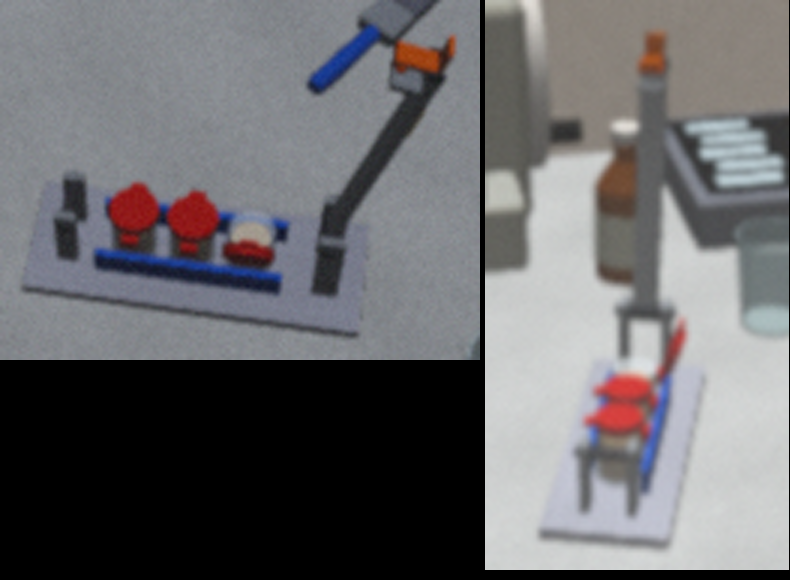

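```bash
python3 - <<'E'
from h import *
from scipy.optimize import least_squares
S=lambda u,v:(280+u/3,125+v/3)
D=lambda u,v:(290+(u-485)/3.8,85+v/3.8)
obs=[("scene",(-.055,-.145,.012),S(44,182)),("scene",(.055,-.145,.012),S(23,287)),("scene",(.055,.145,.012),S(357,329)),("scene",(-.055,.145,.012),S(368,224)),
("side",(-.055,-.145,.012),D(541,529)),("side",(.055,-.145,.012),D(668,541)),("side",(.055,.145,.012),D(706,373)),
("scene",(0,-.055,.072),S(134,210)),("scene",(0,-.005,.072),S(194,217)),("side",(0,-.055,.072),D(622,418))]
for n,l,p in obs[:7]: print(n,l,onz(n,*p,.012).round(4))
def W(q,l):
    c,s=np.cos(q[2]),np.sin(q[2]); return np.array([q[0]+c*l[0]-s*l[1],q[1]+s*l[0]+c*l[1],l[2]])
r=least_squares(lambda q:np.concatenate([proj(n,W(q,l))-p for n,l,p in obs]),[.6,.15,0],loss='soft_l1')
q=r.x; print('carrier',q.round(4)); print(r.fun.reshape(-1,2).round(1))
P,e=tri("scene",S(433,75),"side",D(652,75)); print('bar end',P.round(4),e)
for th in(1.7,1.8,1.9,2.0):
    E=W(q,(0,.11-.224*np.cos(th),.085+.224*np.sin(th))); print(th,E.round(3),proj("scene",E).round(1),proj("side",E).round(1))
print(S(433,75),D(652,75))
for l in[(0,.045,.062),(0,.11,.085),(0,-.065,.09),(0,-.11,.068)]:print(l,W(q,l).round(4))
print(robot.camera_info("wrist"), robot.get_obs()['joint_positions'])
np.save('q.npy',q)
E
```

```text
scene (-0.055, -0.145, 0.012) [ 0.4506 -0.0638  0.012 ]
scene (0.055, -0.145, 0.012) [ 0.5542 -0.0964  0.012 ]
scene (0.055, 0.145, 0.012) [0.644  0.1746 0.012 ]
scene (-0.055, 0.145, 0.012) [0.5446 0.2098 0.012 ]
side (-0.055, -0.145, 0.012) [ 0.4508 -0.0651  0.012 ]
side (0.055, -0.145, 0.012) [ 0.5507 -0.1014  0.012 ]
side (0.055, 0.145, 0.012) [0.6442 0.1603 0.012 ]
carrier [ 0.5487  0.0558 -0.3284]
[[-0.  -0.2]
 [-1.1  0.1]
 [ 0.6  1.2]
 [ 0.2 -0.4]
 [-0.4 -0.2]
 [ 0.9 -0.5]
 [-0.1 -2.1]
 [-0.4 -0.3]
 [-0.6 -0.1]
 [-0.4 -0.8]]
bar end [0.599  0.2075 0.296 ] 0.0010333166052052432
1.7 [0.593 0.187 0.307] [415.  145.8] [333.7 103.8]
1.8 [0.601 0.208 0.303] [425.4 148.2] [334.5 102.7]
1.9 [0.608 0.228 0.297] [435.3 151.3] [335.3 102.3]
2.0 [0.614 0.248 0.289] [444.5 154.8] [336.  102.6]
(424.33333333333337, 150.0) (333.9473684210526, 104.73684210526315)
(0, 0.045, 0.062) [0.5632 0.0984 0.062 ]
(0, 0.11, 0.085) [0.5842 0.1599 0.085 ]
(0, -0.065, 0.09) [ 0.5277 -0.0058  0.09  ]
(0, -0.11, 0.068) [ 0.5132 -0.0484  0.068 ]
{'vfov': 65.70646984690485, 'cx': 325.52054600253786, 'cy': 196.1425674158085, 'T_tool_cam': array([[-5.71050662e-04,  9.59741538e-01,  2.80884059e-01,
         8.37079204e-02],
       [ 9.99999688e-01,  3.94679875e-04,  6.84481041e-04,
        -3.24508083e-04],
       [ 5.46065602e-04,  2.80884362e-01, -9.59741464e-01,
        -1.79470042e-01],
       [ 0.00000000e+00,  0.00000000e+00,  0.00000000e+00,
         1.00000000e+00]])} [ 1.05989265e+00  8.78502576e-02  1.37208201e+00 -3.08006329e-05
  1.68360357e+00 -1.03108615e-01]
```

```bash
cat >> h.py <<'E'
def plan(pts,yaw=True):
    "carrier mm -> fractions of 0.5 m from the present pose, and the turn to tool y along carrier x"
    q=np.load('q.npy'); o=robot.get_obs(); p=np.array(o['tool_pos']); c,s=np.cos(q[2]),np.sin(q[2])
    f=lambda x,y,z:(np.array([q[0]+c*x-s*y,q[1]+s*x+c*y,z])-p)
    d=p[:2]-q[:2]; print('t',round(o['time'],2),'F',np.round(o['wrist_force'],1),'here in carrier',np.round([1e3*(c*d[0]+s*d[1]),1e3*(-s*d[0]+c*d[1]),1e3*p[2]],1))
    a=np.degrees(o['ee_rot'][2])-90; print('turn left',((np.degrees(q[2])-a+90)%180-90)/120)
    for t in pts: print(t,(f(t[0]/1e3,t[1]/1e3,t[2]/1e3)/.5).round(3))
E
python3 -c "
from h import *
plan([(90,45,340),(90,45,92)])"
```

```text
t 0.1 F [-0.1  0.4 -0.4] here in carrier [-457.8  318.   204.4]
turn left -0.7121025968878203
(90, 45, 340) [ 0.861 -0.87   0.271]
(90, 45, 92) [ 0.861 -0.87  -0.225]
```

Request:
arm_command(
  targets=[
    [0.05, -0.05, 0.15, -0.05],
    [0.86, -0.87, 0.271, -0.712],
    [0.86, -0.87, 0.271, -0.712],
    [0.86, -0.87, 0.271, -0.712],
    [0.86, -0.87, 0.271, -0.712],
    [0.86, -0.87, 0.271, -0.712],
    [0.86, -0.87, 0.271, -0.712],
    [0.86, -0.87, 0.271, -0.712],
  ],
  claw=1,
)

```text
time: 0.77
tool_pos: [0.4338, 0.2859, 0.2905]
ee_rot: [-3.141, 0.0, 1.748]
wrist_force: [0.8, 0.0, 0.7]
width: 0.0439
finger_force: 0.0
```

```bash
python3 -c "
from h import *
plan([(90,45,340),(90,45,92)])"
```

```text
t 0.77 F [0.8 0.  0.7] here in carrier [-183.   180.8  290.5]
turn left -0.241432913351487
(90, 45, 340) [ 0.429 -0.433  0.099]
(90, 45, 92) [ 0.429 -0.433 -0.397]
```

Request:
arm_command(
  targets=[
    [0.41, -0.41, 0.1, -0.23],
    [0.41, -0.41, 0.1, -0.23],
    [0.41, -0.41, 0.1, -0.23],
    [0.41, -0.41, 0.1, -0.23],
    [0.41, -0.41, 0.1, -0.23],
    [0.41, -0.41, 0.1, -0.23],
    [0.41, -0.41, 0.1, -0.23],
    [0.41, -0.41, 0.1, -0.23],
  ],
)

```text
time: 1.43
tool_pos: [0.642, 0.0767, 0.3375]
ee_rot: [-3.14, 0.003, 1.265]
wrist_force: [-0.7, -0.1, -1.0]
width: 0.0009
finger_force: 0.0
```

```bash
python3 -c "
from h import *
plan([(90,45,340),(90,45,95)])"
```

```text
t 1.43 F [-0.7 -0.1 -1. ] here in carrier [ 81.6  49.9 337.5]
turn left -0.010569940880289981
(90, 45, 340) [ 0.013 -0.015  0.005]
(90, 45, 95) [ 0.013 -0.015 -0.485]
```

Request:
arm_command(
  targets=[
    [0.01, -0.01, -0.1, -0.01],
    [0.01, -0.01, -0.485, -0.01],
    [0.01, -0.01, -0.485, -0.01],
    [0.01, -0.01, -0.485, -0.01],
    [0.01, -0.01, -0.485, -0.01],
    [0.01, -0.01, -0.485, -0.01],
    [0.01, -0.01, -0.485, -0.01],
    [0.01, -0.01, -0.485, -0.01],
  ],
)

```text
time: 2.1
tool_pos: [0.6408, 0.0779, 0.0953]
ee_rot: [-3.135, 0.002, 1.252]
wrist_force: [0.7, 0.1, 0.8]
width: 0.0001
finger_force: 0.0
```

```bash
python3 - <<'E'
from h import *
w=save("wrist","pics/w1.png"); s=save("side","pics/s1.png"); c=save("scene","pics/c1.png")
m=np.zeros((600,800,3),np.uint8); m[:300,:480]=cv2.resize(w[:,:,::-1],(480,300))
m[300:600,:400]=cv2.resize(s[120:240,270:430,::-1],(400,300)); m[300:600,400:]=cv2.resize(c[130:250,290:450,::-1],(400,300))
cv2.imwrite('pics/m1.png',m)
plan([(60,45,95),(40,45,95),(30,45,95),(23+12.5+10,45,90)])
E
```

```text
t 2.25 F [0.2 0.7 1.3] here in carrier [ 84.3  52.1 102.3]
turn left -0.004396983816669812
(60, 45, 95) [-0.05   0.002 -0.015]
(40, 45, 95) [-0.088  0.015 -0.015]
(30, 45, 95) [-0.107  0.022 -0.015]
(45.5, 45, 90) [-0.078  0.012 -0.025]
```

View pics/m1.png

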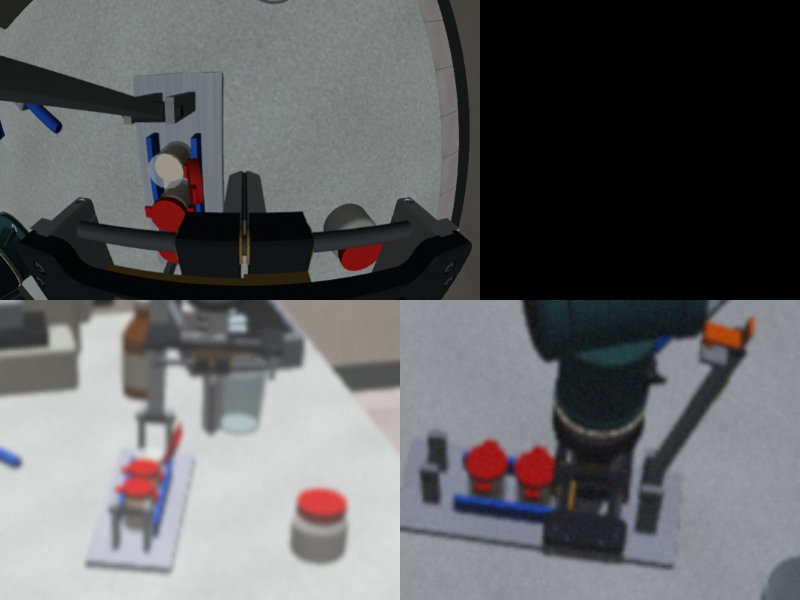

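The wrist view shows the cap standing on jar a's +x side at about (193,185), between jar and fingers. The bar and cheeks are clear, and the layout matches the measured carrier pose.

Request:
arm_command(
  targets=[
    [-0.02, 0.0, -0.01, -0.004],
    [-0.04, 0.0, -0.015, -0.004],
    [-0.05, 0.0, -0.015, -0.004],
    [-0.05, 0.0, -0.015, -0.004],
    [-0.05, 0.0, -0.015, -0.004],
  ],
)

```text
time: 2.67
tool_pos: [0.6194, 0.0777, 0.0932]
ee_rot: [3.137, -0.002, 1.243]
wrist_force: [0.2, -0.5, -0.7]
width: 0.0005
finger_force: 0.0
```

```bash
python3 - <<'E'
from h import *
plan([(45,45,92),(35,45,89),(30,45,89),(25,45,86),(20,45,83),(15,45,79),(10,45,76)])
E
```

```text
t 2.67 F [ 0.2 -0.5 -0.7] here in carrier [59.8 43.6 93.2]
turn left -0.00037316365088742033
(45, 45, 92) [-0.027  0.012 -0.002]
(35, 45, 89) [-0.046  0.019 -0.008]
(30, 45, 89) [-0.056  0.022 -0.008]
(25, 45, 86) [-0.065  0.025 -0.014]
(20, 45, 83) [-0.075  0.028 -0.02 ]
(15, 45, 79) [-0.084  0.032 -0.028]
(10, 45, 76) [-0.093  0.035 -0.034]
```

Request:
arm_command(
  targets=[
    [-0.027, 0.012, -0.006],
    [-0.05, 0.02, -0.008],
    [-0.065, 0.025, -0.012],
    [-0.075, 0.028, -0.02],
    [-0.084, 0.032, -0.026],
    [-0.09, 0.034, -0.036],
    [-0.09, 0.034, -0.036],
  ],
)

```text
schema error: expected 4 numbers
```

Request:
arm_command(
  targets=[
    [-0.027, 0.012, -0.006, 0],
    [-0.05, 0.02, -0.008, 0],
    [-0.065, 0.025, -0.012, 0],
    [-0.075, 0.028, -0.02, 0],
    [-0.084, 0.032, -0.026, 0],
    [-0.09, 0.034, -0.036, 0],
    [-0.09, 0.034, -0.036, 0],
  ],
)

```text
time: 3.25
tool_pos: [0.5724, 0.0951, 0.0723]
ee_rot: [-3.141, -0.0, 1.243]
wrist_force: [-0.7, 0.3, 0.6]
width: 0.0005
finger_force: 0.2
```

```bash
python3 - <<'E'
from h import *
plan([(0,45,82),(0,45,76),(0,45,68)])
E
```

```text
t 3.25 F [-0.7  0.3  0.6] here in carrier [ 9.7 44.9 72.3]
turn left -0.0005304051624621072
(0, 45, 82) [-0.018  0.006  0.019]
(0, 45, 76) [-0.018  0.006  0.007]
(0, 45, 68) [-0.018  0.006 -0.009]
```

Request:
arm_command(
  targets=[
    [-0.01, 0.003, 0.012, 0],
    [-0.018, 0.006, 0.01, 0],
    [-0.018, 0.006, -0.004, 0],
    [-0.018, 0.006, -0.012, 0],
    [-0.018, 0.006, -0.016, 0],
    [-0.018, 0.006, -0.02, 0],
    [-0.018, 0.006, -0.02, 0],
  ],
)

```text
time: 3.83
tool_pos: [0.5646, 0.0981, 0.0716]
ee_rot: [3.138, -0.002, 1.243]
wrist_force: [-14.7, -0.4, 35.4]
width: 0.0005
finger_force: 17.9
```

```bash
python3 - <<'E'
from h import *
plan([(0,45,100),(60,45,140)])
E
```

```text
t 3.83 F [-14.7  -0.4  35.4] here in carrier [ 1.4 45.2 71.6]
turn left -0.0005217660051164567
(0, 45, 100) [-0.003  0.     0.057]
(60, 45, 140) [ 0.111 -0.038  0.137]
```

Request:
arm_command(
  targets=[
    [0.0, 0.0, 0.05, 0],
    [0.0, 0.0, 0.15, 0],
    [0.0, 0.0, 0.59, 0],
    [0.0, 0.0, 0.59, 0],
    [0.0, 0.0, 0.59, 0],
    [0.0, 0.0, 0.59, 0],
    [0.0, 0.0, 0.59, 0],
    [0.0, 0.0, 0.59, 0],
  ],
)

```text
time: 4.5
tool_pos: [0.5648, 0.0976, 0.3631]
ee_rot: [3.134, -0.003, 1.243]
wrist_force: [-0.1, 0.1, 0.2]
width: 0.0
finger_force: 0.0
```

```bash
python3 - <<'E'
from h import *
w=save("wrist","pics/w2.png"); cv2.imwrite('pics/w2b.png',w[:,:,::-1])
plan([(0,45,360),(0,220,360),(0,220,270),(0,110+51+30,270)])
E
```

```text
t 4.55 F [-0.6 -1.   1.8] here in carrier [  2.5  45.1 365.8]
turn left -0.0002612628498906607
(0, 45, 360) [-0.005  0.001 -0.012]
(0, 220, 360) [ 0.108  0.333 -0.012]
(0, 220, 270) [ 0.108  0.333 -0.192]
(0, 191, 270) [ 0.089  0.278 -0.192]
```

View pics/w2b.png

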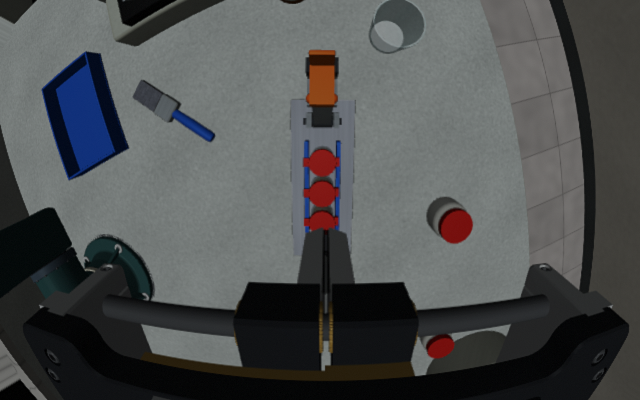

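All three red caps lie flat, at (322,162), (322,192) and (322,220). The bar, with its orange jaw at (322,75), is still up.

Request:
arm_command(
  targets=[
    [0.108, 0.333, -0.005, 0],
    [0.108, 0.333, -0.005, 0],
    [0.108, 0.333, -0.005, 0],
    [0.108, 0.333, -0.005, 0],
    [0.108, 0.333, -0.005, 0],
    [0.108, 0.333, -0.19, 0],
    [0.108, 0.333, -0.19, 0],
    [0.108, 0.333, -0.19, 0],
  ],
)

```text
time: 5.22
tool_pos: [0.6135, 0.2628, 0.2493]
ee_rot: [-3.125, 0.013, 1.244]
wrist_force: [0.5, -0.0, -3.0]
width: 0.0002
finger_force: 0.0
```

```bash
python3 - <<'E'
from h import *
plan([(0,190,270),(0,170,272)])
H=110
for d in range(100,-1,-10):
    t=np.radians(d); r=160; k=6
    y=H-r*np.cos(t)+k*np.sin(t)+8; z=85+r*np.sin(t)+k*np.cos(t)
    print(d,end=' ');q=np.load('q.npy');c,s=np.cos(q[2]),np.sin(q[2])
    print(round(y),round(z),(np.array([-s*(y-170)/500,c*(y-170)/500,(z-272)/500])).round(3))
E
```

```text
t 5.22 F [ 0.5 -0.  -3. ] here in carrier [ -5.4 216.9 249.3]
turn left -0.000652808714693028
(0, 190, 270) [-0.007 -0.054  0.041]
(0, 170, 272) [-0.02  -0.092  0.045]
100 152 242 [-0.012 -0.035 -0.061]
90 124 245 [-0.03  -0.087 -0.054]
80 96 244 [-0.048 -0.14  -0.057]
70 69 237 [-0.065 -0.191 -0.069]
60 43 227 [-0.082 -0.24  -0.091]
50 20 211 [-0.097 -0.284 -0.121]
40 -1 192 [-0.11  -0.323 -0.159]
30 -18 170 [-0.121 -0.355 -0.204]
20 -30 145 [-0.129 -0.379 -0.253]
10 -39 119 [-0.135 -0.395 -0.307]
0 -42 91 [-0.137 -0.401 -0.362]
```

Request:
arm_command(
  targets=[
    [0.0, -0.02, 0.0, 0],
    [0.0, -0.04, 0.0, 0],
    [0.0, -0.04, 0.0, 0],
    [0.0, -0.04, 0.0, 0],
  ],
)

```text
time: 5.55
tool_pos: [0.6199, 0.2432, 0.2681]
ee_rot: [3.134, -0.005, 1.241]
wrist_force: [-0.1, 0.4, 0.8]
width: 0.0002
finger_force: 0.0
```

```bash
python3 - <<'E'
from h import *
plan([(0,190,265),(0,170,265),(0,152,262),(0,140,262),(0,124,260),(0,110,260),(0,96,258),(0,82,255),(0,69,252)])
E
```

```text
t 5.55 F [-0.1  0.4  0.8] here in carrier [  7.  200.4 268.1]
turn left 0.0006866355828816969
(0, 190, 265) [-0.02  -0.015 -0.006]
(0, 170, 265) [-0.033 -0.053 -0.006]
(0, 152, 262) [-0.044 -0.087 -0.012]
(0, 140, 262) [-0.052 -0.11  -0.012]
(0, 124, 260) [-0.062 -0.14  -0.016]
(0, 110, 260) [-0.071 -0.167 -0.016]
(0, 96, 258) [-0.081 -0.193 -0.02 ]
(0, 82, 255) [-0.09  -0.22  -0.026]
(0, 69, 252) [-0.098 -0.244 -0.032]
```

Request:
arm_command(
  targets=[
    [-0.02, -0.025, -0.006, 0],
    [-0.033, -0.053, -0.008, 0],
    [-0.044, -0.087, -0.012, 0],
    [-0.052, -0.11, -0.012, 0],
    [-0.062, -0.14, -0.016, 0],
    [-0.071, -0.167, -0.016, 0],
    [-0.076, -0.18, -0.018, 0],
    [-0.081, -0.193, -0.02, 0],
  ],
)

```text
time: 6.22
tool_pos: [0.5781, 0.1471, 0.2543]
ee_rot: [3.139, -0.002, 1.242]
wrist_force: [1.0, 1.9, 1.4]
width: 0.0003
finger_force: 0.7
```

```bash
python3 - <<'E'
from h import *
w=save("side","pics/s3.png"); c=save("scene","pics/c3.png")
cv2.imwrite('pics/m3.png',np.hstack([cv2.resize(w[80:240,260:420,::-1],(400,400)),cv2.resize(c[90:250,280:440,::-1],(400,400))]))
pts=[]
for d in range(75,9,-5):
    t=np.radians(d); r=168; k=5
    pts.append((0,round(110-r*np.cos(t)+k*np.sin(t)+8),round(85+r*np.sin(t)+k*np.cos(t))))
plan(pts)
E
```

```text
t 6.32 F [-0.4 -0.4  0.1] here in carrier [ -2.1  95.4 253.2]
turn left 0.0002755811243022303
(0, 79, 249) [-0.007 -0.032 -0.008]
(0, 65, 245) [-0.016 -0.059 -0.016]
(0, 52, 239) [-0.024 -0.083 -0.028]
(0, 38, 233) [-0.033 -0.11  -0.04 ]
(0, 26, 225) [-0.041 -0.133 -0.056]
(0, 14, 217) [-0.048 -0.155 -0.072]
(0, 3, 207) [-0.056 -0.176 -0.092]
(0, -7, 197) [-0.062 -0.195 -0.112]
(0, -17, 185) [-0.068 -0.214 -0.136]
(0, -25, 173) [-0.074 -0.229 -0.16 ]
(0, -32, 161) [-0.078 -0.243 -0.184]
(0, -38, 147) [-0.082 -0.254 -0.212]
(0, -43, 133) [-0.085 -0.263 -0.24 ]
(0, -47, 119) [-0.088 -0.271 -0.268]
```

View pics/m3.png

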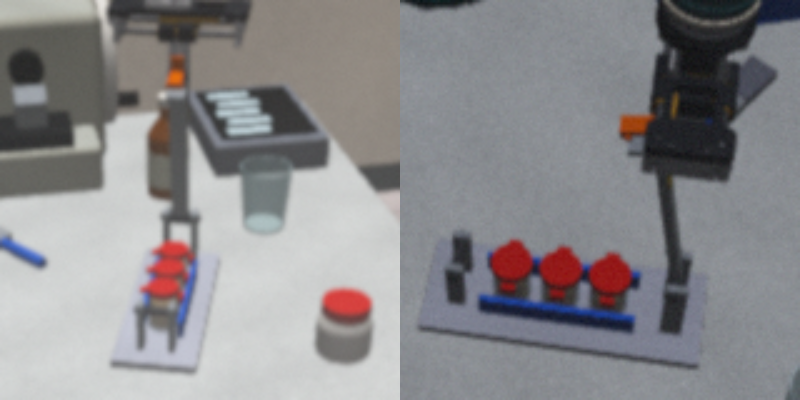

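The bar is now past upright and leaning over the jars, with the jaw at about (635,125) and the fingers behind it. All the caps are still flat, so I'll go on along the arc.

Request:
arm_command(
  targets=[
    [-0.007, -0.032, -0.008, 0],
    [-0.016, -0.059, -0.016, 0],
    [-0.024, -0.083, -0.028, 0],
    [-0.033, -0.11, -0.04, 0],
    [-0.041, -0.133, -0.056, 0],
    [-0.048, -0.155, -0.072, 0],
    [-0.056, -0.176, -0.092, 0],
    [-0.062, -0.195, -0.112, 0],
  ],
)

```text
time: 6.98
tool_pos: [0.5463, 0.0499, 0.1963]
ee_rot: [-3.142, 0.0, 1.243]
wrist_force: [-0.1, 0.8, 1.3]
width: 0.0006
finger_force: 0.4
```

```bash
python3 - <<'E'
from h import *
pts=[]
for d in range(35,4,-5):
    t=np.radians(d); r=170; k=5
    pts.append((0,round(110-r*np.cos(t)+k*np.sin(t)+8),round(85+r*np.sin(t)+k*np.cos(t))))
plan(pts)
E
```

```text
t 6.98 F [-0.1  0.8  1.3] here in carrier [ -0.4  -6.3 196.3]
turn left -0.0005316578748357632
(0, -18, 187) [-0.007 -0.022 -0.019]
(0, -27, 174) [-0.013 -0.039 -0.045]
(0, -34, 161) [-0.017 -0.053 -0.071]
(0, -40, 148) [-0.021 -0.064 -0.097]
(0, -45, 134) [-0.024 -0.074 -0.125]
(0, -49, 119) [-0.027 -0.081 -0.155]
(0, -51, 105) [-0.028 -0.085 -0.183]
```

Request:
arm_command(
  targets=[
    [-0.007, -0.022, -0.019, 0],
    [-0.013, -0.039, -0.045, 0],
    [-0.017, -0.055, -0.071, 0],
    [-0.021, -0.07, -0.097, 0],
    [-0.026, -0.082, -0.125, 0],
    [-0.03, -0.092, -0.155, 0],
    [-0.032, -0.1, -0.175, 0],
    [-0.033, -0.105, -0.18, 0],
  ],
)

```text
time: 7.65
tool_pos: [0.5285, -0.0023, 0.1041]
ee_rot: [-3.137, 0.001, 1.243]
wrist_force: [0.2, 1.6, 0.3]
width: 0.0004
finger_force: 0.2
```

```bash
python3 - <<'E'
from h import *
plan([(0,-63,100),(0,-64,95),(0,-65,90)])
E
```

```text
t 7.65 F [0.2 1.6 0.3] here in carrier [ -0.3 -61.5 104.1]
turn left -0.0003800260317683287
(0, -63, 100) [-0.    -0.003 -0.008]
(0, -64, 95) [-0.001 -0.005 -0.018]
(0, -65, 90) [-0.002 -0.007 -0.028]
```

Request:
arm_command(
  targets=[
    [-0.001, -0.004, -0.01, 0],
    [-0.001, -0.005, -0.018, 0],
    [-0.002, -0.007, -0.026, 0],
    [-0.002, -0.007, -0.032, 0],
    [-0.002, -0.007, -0.038, 0],
    [-0.002, -0.007, -0.042, 0],
    [-0.002, -0.007, -0.042, 0],
    [-0.002, -0.007, -0.042, 0],
  ],
)

```text
time: 8.32
tool_pos: [0.5305, -0.0057, 0.0899]
ee_rot: [3.137, -0.001, 1.244]
wrist_force: [-5.1, 1.4, 14.1]
width: 0.0001
finger_force: 7.2
```

```bash
python3 - <<'E'
from h import *
plan([(0,-65,85)])
E
```

```text
t 8.32 F [-5.1  1.4 14.1] here in carrier [  2.6 -64.   89.9]
turn left -0.0005575601226044095
(0, -65, 85) [-0.006 -0.    -0.01 ]
```

Request:
arm_command(
  targets=[
    [0, 0, -0.006, 0],
    [0, 0, -0.01, 0],
    [0, 0, -0.01, 0],
    [0, 0, -0.01, 0],
  ],
)

```text
time: 8.65
tool_pos: [0.5308, -0.0057, 0.0893]
ee_rot: [3.135, -0.001, 1.244]
wrist_force: [-11.3, 2.0, 31.2]
width: 0.0003
finger_force: 15.6
```

Request:
arm_command(
  targets=[
    [0, 0, 0.02, 0],
    [0, 0, 0.1, 0],
    [0, 0, 0.2, 0],
    [0, 0, 0.5, 0],
    [0, 0, 0.5, 0],
    [0, 0, 0.5, 0],
    [0, 0, 0.5, 0],
    [0, 0, 0.5, 0],
  ],
)

```text
time: 9.32
tool_pos: [0.5314, -0.0061, 0.3399]
ee_rot: [3.126, -0.003, 1.243]
wrist_force: [-0.6, -0.0, -0.1]
width: 0.0001
finger_force: 0.0
```

```bash
python3 - <<'E'
from h import *
w=save("side","pics/s4.png"); c=save("scene","pics/c4.png")
cv2.imwrite('pics/m4.png',np.hstack([cv2.resize(w[160:240,290:370,::-1],(400,400),interpolation=cv2.INTER_CUBIC),cv2.resize(c[150:250,280:380,::-1],(400,400),interpolation=cv2.INTER_CUBIC)]))
q=np.load('q.npy');cs,s=np.cos(q[2]),np.sin(q[2])
for z in(.09,.1):
    for n,o in(("side",(290,160,5)),("scene",(280,150,4))):
        y=-.114; P=[q[0]-s*y,q[1]+cs*y,z]; p=proj(n,P); print(n,z,(p-o[:2])*o[2])
plan([])
E
```

```text
side 0.09 [164.66056633 195.746914  ]
scene 0.09 [ 83.21496318 151.37649567]
side 0.1 [164.57392568 182.04779603]
scene 0.1 [ 82.39237525 142.478181  ]
t 9.42 F [-0.8  0.2 -0.1] here in carrier [  2.1 -64.5 332.6]
turn left -0.0003591097423457275
```

View pics/m4.png

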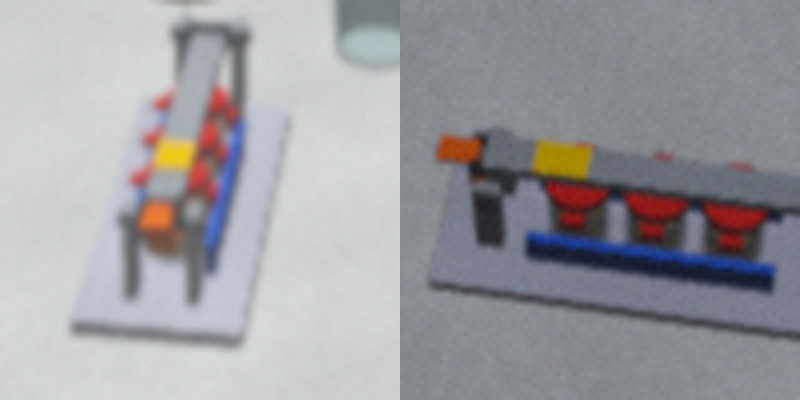

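The bar lies level over the shut caps, with its end at (85,150) in the scene crop where a height of 90 mm predicts (83,151). The jaw is over the pin, and the pad took 31 N at 89–90 mm, so I'm handing in.

```bash
python3 -c "
from bench import robot
print(robot.close_job())"
```

```text
the job is handed in; nothing more can be done
None
```

The job is handed in: jar a's cap was pressed shut first, then the bar was pressed to its 90 mm closed height with 31 N, well past the 8–12 N to clip. I took the jaw as clipped from that force and height and did not see the clip itself; the other two caps look shut and nothing else was touched.

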